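Put a board panel under test

ROBOT

A 6-joint arm with a two-finger parallel gripper is mounted at the origin on a cart in front of the work surface, level with it; the furniture and walls round the work are solid. World frame = base frame: x ahead of the robot, y to its left, z up, the work surface at z = 0. Lengths are in mm, angles in rad, forces in N, time in s.
With the tool pointing down it reaches from about 300 to 825 mm from the base axis. Payload 5.4 kg.
Tool frame: the origin (TCP) lies between the finger pads; the fingertips stand 25 mm ahead of it and the grasp point (between the pads) lies 6 mm ahead of it; z points along the fingers, y is the direction in which the jaws open and shut (so a half turn about z gives the same grasp; the last joint's range is limited). The gripper opens to 92 mm and grips with 3 to 60 N. Pads are 20 mm wide; open, the fingers measure 128 mm over their backs; the gripper's body (75 mm by 189 mm) begins 69 mm behind the grasp point.
Start: joints at [-1.543, 0.158, 1.597, -0, 1.386, -0.21], TCP at [135.427, -558.807, 239.601] pointing down, gripper open.
Joint ranges: [-2.91, 2.91], [-0.94, 2.29], [0.18, 2.7], [-1.29, 4.43], [0.17, 2.64], [-3, 3]. Speed limits (rad/s): [2.57, 2.57, 3.14, 3.14, 3.14, 3.14].

INTERFACE

Orientations are given as a rotation vector (axis times angle).
In Python, from bench import arm gives the robot as it stands.
- The arm moves only by the tool carry_out, never from a script. Its argument "motion" is one flat list of numbers, 7 for each row, row after row: the turn, a rotation vector about the tool's x, y, z scaled (see below), then the shift along the tool's x, y, z scaled (see below), then the opening, from -1 (shut) to 1 (fully open), so that 0 is half open. A call has exactly 10 rows; each row shifts and turns the commanded pose from where the row before left it, along the tool's axes as they then stand; what a row does not reach is not made up. The controller multiplies each number of a shift by 5 cm and each number of a turn by pi/4 rad. A row lasts 1/8 s, in which the tool goes at most 62.5 mm and 10.7 degrees, less where a joint would pass 70% of its speed; a pose out of reach is approached as far as the arm can. A call with a number of a shift or a turn outside -1 to 1 is refused whole. A call with a gripper value outside its range is refused whole. The fingers move at their own pace and stop on an object; "squeeze" is the grip in N (left out, the last holds). Time passes only in rows, so rows that do not move let the fingers close, or fill a call up. It gives the time, the measured TCP pose, the force and the opening at its end, in the units of the state.
- arm.get_obs(): the state, without advancing time (a new reading comes with each control period).
- arm.capture(name): name is "scene" or "top" or "wrist"; returns a dict with "image" (420x560x3 uint8, blue, green, red), "fx", "fy", "cx", "cy" (pixels), "cam_to_world" (4x4, takes a point from camera to world coordinates); the wrist camera has in their place "hand_eye" (4x4, takes a point from camera to tool coordinates, whose origin is the TCP and whose axes are the flange's). Camera axes: x right, y up, looking along -z (the intrinsics and any distortion apply to the point x, -y, -z); pixel columns grow to the right and rows downward; lengths in mm; the calibration is good to about 2 mm. A picture is of the moment at which its call begins: read the wrist's pose just before it. There is no depth.
- arm.sign_off(): hands the job in, once; it reports no verdict.
The state is a dict: "time_s": time; "qpos": joint angles; "qd": joint speeds; "joint_torque": joint torques, N m; "eef_pos": TCP position; "ee_rot": TCP orientation; "wrist_force": force on the tool from outside, world axes, zero at the start; "ft_torque": the same for the moment, N m; "finger_gap": opening from 0.0 (shut) to 1.0 (fully open).
Only numpy, scipy, OpenCV 4.12 (cv2) and the standard library are available. Lean on these libraries where they do the work, as an engineer would, in place of code of your own. Each camera call takes 0.05 s, during which the arm holds its last target.

TASK

Set the test of the board panel lying in the test fixture going, with the tips of the closed fingers: push the raised lid down by its black pad until the spring catch at the front snaps over it and holds it shut, then switch the power on by pressing down the raised half of the rocker, and last press the round test key all the way in and let it come back out. Do not work the rocker or the key before their turn. Nothing is to be picked up: the panel stays in its nest, and the loose things round the fixture stay where they lie.

Things in the scene. Friction and masses are not known exactly. Their poses are not given: they have to be found in the camera images.
- fixture: Board test fixture fixed to the bench: grey box 350 mm deep (x) x 300 wide (y), top deck 68 mm above the bench. Origin: centre of its underside. x points to its back (the lid's hinge), so its front is at -x; y to its left, z up. Its front deck strip carries the catch in the middle and one control module 95 mm to either side of it; which one is left or right varies.
- lid (a joint): Hinge of the pressure lid (aluminium frame 250 x 250 mm, clear window, white pushers below), rad: 0 shut, grows as its front rises, hard stop at -0.012. Counterbalanced: it stays where left. Pushing it takes about 1 N at the pad, in the last 15 mm up to 10 N, as it presses the sprung panel and forces the catch aside; the catch snaps over the lid's steel tongue near 0.
- lid_pad (a point): Centre of the top of the black rubber pad on the lid's front bar, the place to push: 32 mm (towards the hinge) x 64 mm. 220 mm from the hinge axis; with the lid shut 116 mm above the bench, 12 mm above the hinge axis. Swings with the lid; its z axis is the pad's normal. With the lid shut the catch's hook begins 33 mm in front of this point and stands up to 14 mm above the pad.
- lid_hinge (a point): Middle of the lid's hinge axis, which runs along the fixture's y, 104 mm above the bench.
- catch (a joint): Spring catch: upright steel blade 34 mm wide in the middle of the front deck, hook towards the lid, top about 130 mm above the bench. rad: 0 upright (where its spring holds it, also when hooked over the lid), grows as the hook is pushed to the front; the lid pushes it to about 0.2 in passing.
- float_plate (a joint): Sprung plate under the panel, m: 0 is up, it grows as the pushers press panel and plate down towards the probes, about 0.0026 with the lid caught.
- panel: Green panel of four circuit boards, 185 x 222 mm, 2 mm thick, parts to 19 mm, loose in the nest of the sprung plate. Origin: centre of its underside, 79 mm above the bench while the lid is up. Not to be handled.
- power_rocker (a joint): Power rocker, rad: 0 is off (near half, at the front, raised), 0.35 is on (near half down and level, far half raised). Over-centre: about 4 N on the raised half turns it, it snaps over past the middle and stays.
- rocker_press (a point): Centre of the raised near half's face of the grey rocker (45 mm along x, 28 mm wide, in a black frame on a black plate 66 mm square), 15 mm in front of its pivot. Off, it is about 82 mm above the bench; pressed fully down it sinks by about 5 mm.
- test_key (a joint): Round spring test key, m: 0 is out, 0.005 is fully in (about 5 N); it comes back by itself.
- test_key_top (a point): Centre of the top of the round black test key, 28 mm across, standing up 10 mm out of a grey collar 44 mm across on a black plate 66 mm square; 94 mm above the bench when out. It sinks with the key.
- screwdriver: Loose screwdriver with a red handle, 178 mm long, lying on the bench in front of the fixture. Origin: centre of its underside. Bystander.
- terminal_block: Loose green terminal block, 12 x 38 x 11 mm, on the bench in front of the fixture. Origin: centre of its underside. Bystander.
- cleaner_bottle: White dropper bottle with a red cap, 55 mm across, 122 mm high, standing on the bench right of the fixture. Origin: centre of its underside. Bystander.
- brush: Flat brush with a wooden handle, 140 mm long, lying on the bench left of the fixture. Origin: centre of its underside. Bystander.

How it is judged (in metres and radians):
On the way, in this order (a step that is already met when the one before it is completed fails the run):
1. the lid is shut, with the catch hooked over it and the panel pressed down (value of joint lid below 0.015 rad and value of joint catch below 0.05 rad and value of joint float_plate above 0.002 m), for 0.2 s.
2. the rocker is switched on (value of joint power_rocker above 0.3 rad and value of joint lid below 0.015 rad), for 0.2 s.
3. the fingers press the test key in (all of step 2 and value of joint test_key above 0.0038 m and contact force between the fingers and test_key above 0.5 N), for 0.1 s.
At the end, for the whole second after the job is handed in: The lid is shut (within 0.015 rad) with the catch hooked over it (within 0.05 rad of upright) and the sprung plate at least 2 mm down, the rocker is on (over 0.3 rad) and the test key is out again (within 1 mm) (all of step 2 and value of joint catch below 0.05 rad and value of joint float_plate above 0.002 m and value of joint test_key below 0.001 m); the robot touches nothing.
It fails at once if the rocker was moved before the lid was shut (value of joint power_rocker above 0.15 rad and value of joint lid above 0.03 rad).
It fails at once if the test key was pressed before the power was on (value of joint test_key above 0.002 m and value of joint power_rocker below 0.2 rad).
It fails at once if the panel was lifted or came out of its nest (z of panel in the frame of fixture above 0.09 m or distance of panel from where it was at the start of the episode above 0.02 m).
It fails at once if a loose thing beside the fixture was lifted, carried or pushed away (over 30 mm) (distance of any of screwdriver, terminal_block, cleaner_bottle, brush from where it was at the start of the episode above 0.03 m).
It fails at once if the cleaner bottle was tipped (angle between cleaner_bottle's own z axis and vertical above 0.5 rad).
It also fails if it takes over 51 s, if anything falls off the work surface, if the arm or the gripper's body presses on something with over 40 N, if the wrist force passes 120 N, or if a joint passes its speed limit or range.

## Working session

There is one attempt and no reset: what is moved stays moved. The work goes in short steps, Python scripts to look and compute and a tool call to move; the robot and the scene stay as the last step left them, time stands still between calls to the robot, and variables do not carry over. Pictures are saved under pics/ and viewed, and the job is handed in when it is done.

Besides the shell and the picture viewer there is one more tool, called after "Emit:" as name(argument=value, ...), one argument or row to a line, values as JSON. carry_out: Moves the arm, as the interface text tells. Its arguments: {"type":"object","properties":{"motion":{"type":"array","items":{"type":"number","minimum":-1,"maximum":1}},"squeeze":{"type":"number"}},"required":["motion"]}

```bash
ls; mkdir -p pics
python3 - <<'E'
from bench import arm
import cv2
o=arm.get_obs(); print(o)
for n in ["scene","top","wrist"]:
    c=arm.capture(n); cv2.imwrite(f"pics/{n}0.png",c["image"]); print(n,c["fx"],c["fy"],c["cx"],c["cy"],c.get("cam_to_world",c.get("hand_eye")).__repr__(),[k for k in c])
E
```

```text
pics
{'time_s': 0.0, 'qpos': array([-1.54309787e+00,  1.59059152e-01,  1.59824248e+00, -3.69724506e-05,
        1.38622715e+00, -2.10137804e-01]), 'qd': array([-0.00062012, -0.00026189, -0.00087568,  0.001774  ,  0.00136757,
       -0.00048886]), 'joint_torque': array([-1.11036567e-03, -3.85571265e+01, -3.22110128e+01,  7.00722774e-02,
        3.80196667e-02, -1.39622193e-04]), 'eef_pos': array([ 135.40083375, -558.21427276,  238.60809506]), 'ee_rot': array([-3.11748634e+00, -3.72493908e-01, -2.20061139e-04]), 'wrist_force': array([1.21997967, 0.71286269, 0.53220113]), 'ft_torque': array([-0.0204573 ,  0.01128753, -0.02629297]), 'finger_gap': 1.001995803343218}
scene 425.42729333759047 425.42729333759047 277.0815297549916 216.61330965628764 array([[-6.09804298e-01,  3.94558714e-01, -6.87358814e-01,
         1.04278918e+01],
       [-7.92273320e-01, -2.80475871e-01,  5.41882157e-01,
         4.50263293e+02],
       [ 2.10167645e-02,  8.75018118e-01,  4.83633734e-01,
         4.91429586e+02],
       [ 0.00000000e+00,  0.00000000e+00,  0.00000000e+00,
         1.00000000e+00]]) ['image'
[... 275 characters left out ...]
.96842456e+00],
       [-2.06264485e-02,  1.98753673e-01,  9.79832398e-01,
         9.37407725e+02],
       [ 0.00000000e+00,  0.00000000e+00,  0.00000000e+00,
         1.00000000e+00]]) ['image', 'fx', 'fy', 'cx', 'cy', 'cam_to_world']
wrist 333.8276178913441 333.8276178913441 279.5145137966126 203.859255282054 array([[ 3.24425435e-04,  9.58055380e-01,  2.86582943e-01,
         8.12145760e+01],
       [ 9.99999927e-01, -2.53466533e-04, -2.84700949e-04,
        -5.77159701e-01],
       [-2.00120091e-04,  2.86583014e-01, -9.58055393e-01,
        -1.44603694e+02],
       [ 0.00000000e+00,  0.00000000e+00,  0.00000000e+00,
         1.00000000e+00]]) ['image', 'fx', 'fy', 'cx', 'cy', 'hand_eye']
```

View pics/scene0.png

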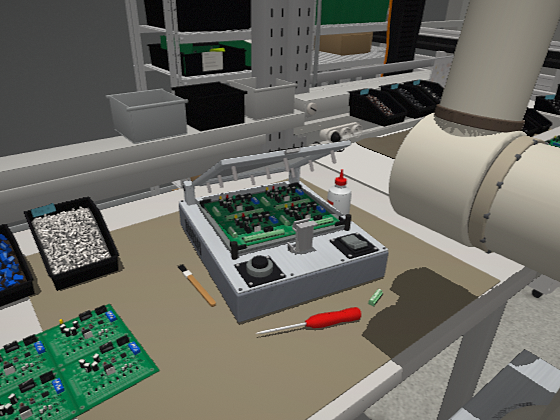

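View pics/top0.png

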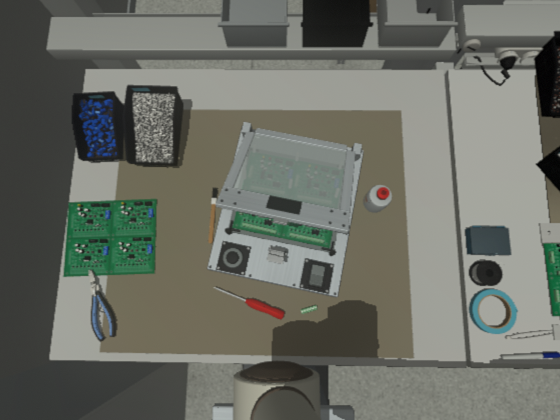

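The fixture sits slightly yawed, with the test key on its left (top image 233,258) and the rocker on its right (317,275). The pad is at about (284,205) and the catch at (278,254). I'll enlarge these.

Run:
```python
import cv2
a=cv2.imread("pics/top0.png")
cv2.imwrite("pics/topc.png",cv2.resize(a[115:305,200:400],None,fx=4,fy=3.15*4/3.15,interpolation=cv2.INTER_CUBIC)[:, :800][0:760:1][:600] if 0 else cv2.resize(a[180:300,200:360],None,fx=5,fy=5,interpolation=cv2.INTER_CUBIC))
cv2.imwrite("pics/topd.png",cv2.resize(a[115:235,205:365],None,fx=5,fy=5,interpolation=cv2.INTER_CUBIC))
s=cv2.imread("pics/scene0.png")
cv2.imwrite("pics/scc.png",cv2.resize(s[135:285,170:370],None,fx=4,fy=4,interpolation=cv2.INTER_CUBIC))
```

```text
(no output)
```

View pics/topc.png

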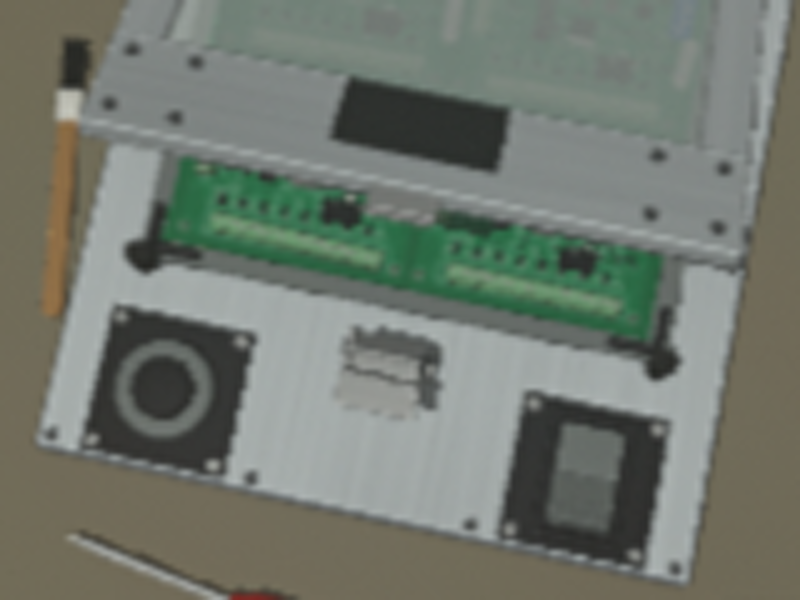

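View pics/topd.png

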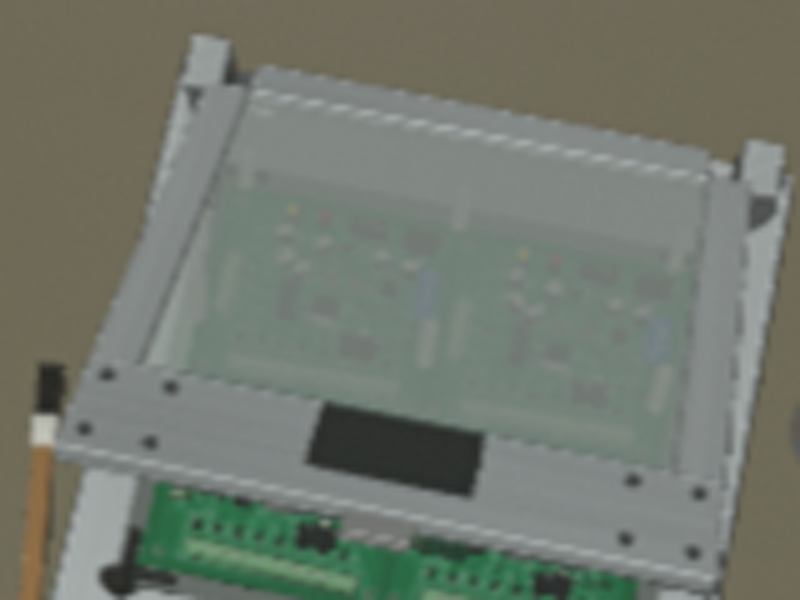

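View pics/scc.png

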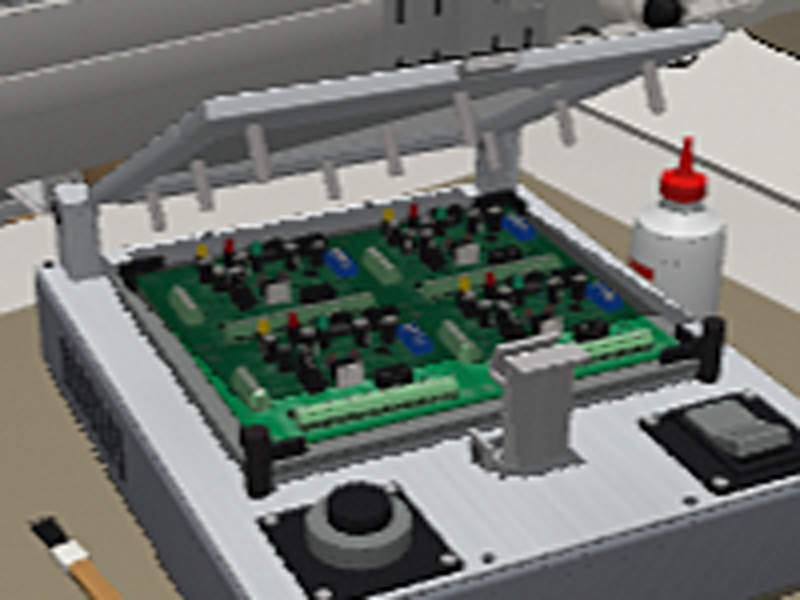

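```bash
cat > h.py <<'E'
import numpy as np, cv2
from scipy.optimize import least_squares
from scipy.spatial.transform import Rotation as R
TOP=dict(f=384.68907683229645,c=(280.0426607690146,207.67991805725902),T=np.array([[ 1.46995435e-02,9.79995254e-01,-1.98477267e-01,4.18634116e+02],[-9.99679185e-01,1.03092079e-02,-2.31354099e-02,-9.96842456e+00],[-2.06264485e-02,1.98753673e-01,9.79832398e-01,9.37407725e+02],[0,0,0,1]]))
SC=dict(f=425.42729333759047,c=(277.0815297549916,216.61330965628764),T=np.array([[-6.09804298e-01,3.94558714e-01,-6.87358814e-01,1.04278918e+01],[-7.92273320e-01,-2.80475871e-01,5.41882157e-01,4.50263293e+02],[2.10167645e-02,8.75018118e-01,4.83633734e-01,4.91429586e+02],[0,0,0,1]]))
def proj(C,p):
    q=C['T'][:3,:3].T@(np.asarray(p,float)-C['T'][:3,3]); return np.array([C['c'][0]+C['f']*q[0]/-q[2], C['c'][1]+C['f']*-q[1]/-q[2]])
def atz(C,uv,z):
    d=C['T'][:3,:3]@np.array([(uv[0]-C['c'][0])/C['f'],-(uv[1]-C['c'][1])/C['f'],-1]); o=C['T'][:3,3]; return o+d*(z-o[2])/d[2]
def fx(par,p):
    x,y,a=par[:3]; return np.array([x+p[0]*np.cos(a)-p[1]*np.sin(a),y+p[0]*np.sin(a)+p[1]*np.cos(a),p[2]])
E
cat > fit.py <<'E'
from h import *
c=lambda u,v,ox=200,oy=180:np.array([(u+.5)/5-.5+ox,(v+.5)/5-.5+oy])
key=atz(TOP,c(163,387),94);FL=atz(TOP,c(38,443),68);FR=atz(TOP,c(688,580),68)
rk=atz(TOP,c(586,477),80)
print('key',key,'FL',FL,'FR',FR,np.linalg.norm(FL-FR),'rk',rk, np.linalg.norm((key-rk)[:2]))
d=FL-FR; a=np.arctan2(-d[0],d[1]); d2=key-rk
print('yaw',a,np.arctan2(-d2[0],d2[1]))
hi=[atz(TOP,c(u,v,205,115),68) for u,v in [(792,180)]]; print('BR?',hi)
pc=[c(322,403,205,115),c(484,434,205,115),c(470,496,205,115),c(307,464,205,115)]
m=(FL+FR)/2; X=np.array([np.cos(a),np.sin(a)]);Y=np.array([-X[1],X[0]])
C=m[:2]+175*X; print('C',C)
for n,p in [('key',key),('rk',rk)]: print(n,'in fix',(p[:2]-C)@X,(p[:2]-C)@Y)
# joint fit: x,y,a,hx,th using pad corners, deck corners, key,rk y
def pad(par,dx,dy):
    hx,th=par[3],par[4]; r=-220+dx; 
    return fx(par,[hx+r*np.cos(th)-12*np.sin(th)*-1*-1, dy, 104- r*np.sin(th)+12*np.cos(th)])
# rotation: front rises: local (r,12) -> x=r cos th +12 sin th ; z=-r sin th+12 cos th
def pad(par,dx,dy):
    hx,th=par[3],par[4]; r=-220+dx
    return fx(par,[hx+r*np.cos(th)+12*np.sin(th),dy,104-r*np.sin(th)+12*np.cos(th)])
def res(par):
    o=[proj(TOP,fx(par,[-175,150,68]))-c(38,443),proj(TOP,fx(par,[-175,-150,68]))-c(688,580)]
    o+=[proj(TOP,fx(par,[par[5],95,94]))-c(163,387),proj(TOP,fx(par,[par[6],-95,80]))-c(586,477)]
    for (dx,dy),q in zip([(16,32),(16,-32),(-16,-32),(-16,32)],pc): o.append(proj(TOP,pad(par,dx,dy))-q)
    return np.concatenate(o)
s=least_squares(res,[*C,a,140,.4,-130,-130]); print(s.x.round(3),np.sqrt(2*s.cost/16)); print(res(s.x).round(2))
print('pad',pad(s.x,0,0))
print('scene check pad',proj(SC,pad(s.x,0,0)),'key',proj(SC,fx(s.x,[s.x[5],95,94])))
for d in [(16,32),(16,-32),(-16,-32),(-16,32)]: print(proj(SC,pad(s.x,*d)))
print('FR deck',proj(SC,fx(s.x,[-175,-150,68])),proj(SC,fx(s.x,[-175,150,68])))
np.save('par.npy',s.x)
E
python3 fit.py; python3 -c "
import cv2
s=cv2.imread('pics/scene0.png')
cv2.imwrite('pics/sc2.png',cv2.resize(s[130:230,250:400],None,fx=5,fy=5,interpolation=cv2.INTER_CUBIC))"
```

```text
key [478.35715584 112.95003443  94.        ] FL [454.4731562  171.99992039  68.        ] FR [ 398.92212526 -117.97939119   68.        ] 295.25229581119385 rk [442.57369046 -72.54072638  80.        ] 188.91076925642307
yaw -0.18927578979724088 -0.1905713514289861
BR? [array([ 734.65678749, -183.80953703,   68.        ])]
C [598.57227218  -5.91557731]
key in fix -140.43245231557472 94.12456739378722
rk in fix -140.67719779158008 -94.78604332118951
[ 5.98738e+02 -5.41200e+00 -1.87000e-01  1.59512e+02  4.94000e-01
 -1.40234e+02 -1.40992e+02] 0.4270362653500646
[-1.09 -0.08  1.07  0.01 -0.46 -0.1   0.03  0.    0.14 -0.14  0.15 -0.04
  0.39  0.19 -0.32  0.05]
pad [ 5.70712145e+02 -1.18789313e-01  2.18836941e+02]
scene check pad [282.35486051 155.75536222] key [260.34733478 258.60713292]
[262.78391709 159.74445749]
[294.04154292 154.62556455]
[302.01050348 151.74900287]
[269.78999184 156.97005763]
FR deck [389.42630269 247.75965161] [237.57095555 292.65783754]
```

View pics/sc2.png

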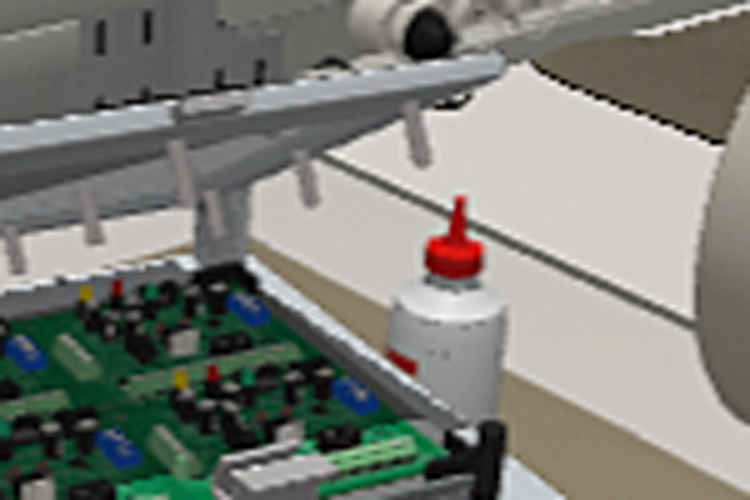

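```bash
cat >> h.py <<'E'
def tri(pairs):
    A=[];b=[]
    for C,uv in pairs:
        d=C['T'][:3,:3]@np.array([(uv[0]-C['c'][0])/C['f'],-(uv[1]-C['c'][1])/C['f'],-1]);d/=np.linalg.norm(d)
        P=np.eye(3)-np.outer(d,d);A.append(P);b.append(P@C['T'][:3,3])
    A=np.vstack(A);b=np.hstack(b);s=np.linalg.lstsq(A,b,rcond=None)[0];return s,np.linalg.norm(A@s-b)
def plan(o,tgt_tip,yaw,n=10,tilt=0):
    # tip target in world; tool x along fixture +x or -x at yaw ; prints scaled values
    Rm=R.from_rotvec(o['ee_rot']); p=np.array(o['eef_pos'])
    best=None
    for flip in (0,1):
        a=yaw+np.pi*flip
        x=np.array([np.cos(a),np.sin(a),0]);z=np.array([0,0,-1.]);y=np.cross(z,x)
        G=R.from_matrix(np.c_[x,y,z]); dr=(Rm.inv()*G).as_rotvec()
        if best is None or np.linalg.norm(dr)<np.linalg.norm(best[0]): best=(dr,G)
    dr,G=best; tcp=np.array(tgt_tip)+[0,0,25]
    d=tcp-p
    print('tip now',(p+Rm.apply([0,0,25])).round(1),'d world',d.round(1),'turn',dr.round(3),'scaled turn total',(dr/(np.pi/4)).round(3))
    print('shift tool now (scaled total)',(Rm.inv().apply(d)/50).round(3),'after turn',(G.inv().apply(d)/50).round(3))
E
python3 - <<'E'
from h import *
from bench import arm
par=np.load('par.npy')
fr=tri([(SC,(350.3,142.6)),(TOP,(348.3,230.3))]);fl=tri([(SC,(222.2,160.5)),(TOP,(216.3,205.7))])
print(fr,fl,np.linalg.norm(fr[0]-fl[0]))
print(fx(par,[0,0,0]))
for n,p in (('fr',fr[0]),('fl',fl[0])):
    d=p[:2]-par[:2];ca,sa=np.cos(par[2]),np.sin(par[2]);print(n,d@[ca,sa],d@[-sa,ca])
hx,th=par[3:5]
for dx in(-30,-32): 
    r=-220+dx;print('model',hx+r*np.cos(th)+6*np.sin(th),104-r*np.sin(th)+6*np.cos(th))
print('catch', (atz(TOP,((395+.5)/5-.5+200,(345+.5)/5-.5+180),130)))
o=arm.get_obs();print(R.from_rotvec(o['ee_rot']).as_matrix().round(3))
print([ (t,fx(par,[hx-220*np.cos(t)+12*np.sin(t),0,104+220*np.sin(t)+12*np.cos(t)]).round(1)) for t in (.5,.4,.3,.2,.1,.05,0,-.012)])
plan(o,[575,-1,245],par[2])
E
```

```text
(array([ 520.07548184, -119.1655565 ,  234.75957533]), np.float64(0.28529507644665886)) (array([563.40374147, 126.34621707, 239.88303265]), np.float64(2.1814177994205495)) 249.35841444928872
[598.73754966  -5.41179975   0.        ]
fr -56.184723769450045 -126.37608517040586
fl -59.17216497974618 122.91178905686027
model -57.78104643765154 227.77233578826505
model -59.54214329888795 228.7202481499015
catch [494.606228    10.83418532 130.        ]
[[ 0.972  0.236 -0.   ]
 [ 0.236 -0.972  0.001]
 [ 0.    -0.001 -1.   ]]
[(0.5, array([ 5.714e+02, -3.000e-01,  2.200e+02])), (0.4, array([561. ,   1.7, 200.7])), (0.3, array([552.4,   3.3, 180.5])), (0.2, array([546. ,   4.6, 159.5])), (0.1, array([541.6,   5.4, 137.9])), (0.05, array([540.2,   5.7, 127. ])), (0, array([539.3,   5.8, 116. ])), (-0.012, array([539.2,   5.8, 113.4]))]
tip now [ 135.4 -558.3  213.9] d world [439.6 557.4  31.1] turn [-0.001  0.     0.424] scaled turn total [-0.002  0.     0.54 ]
shift tool now (scaled total) [11.171 -8.763 -0.608] after turn [  6.57  -12.586  -0.623]
```

Emit:
carry_out(
  motion=[0,0,0.18,0,0,-0.33,-1,0,0,0.18,0,0,-0.33,-1,0,0,0.18,0,0,-0.33,-1,0,0,0,0.5,-0.97,0,-1,0,0,0,0.5,-0.97,0,-1,0,0,0,0.5,-0.97,0,-1,0,0,0,0.5,-0.97,0,-1,0,0,0,0.5,-0.97,0,-1,0,0,0,0.5,-0.97,0,-1,0,0,0,0.5,-0.97,0,-1],
  squeeze=10,
)

```text
time_s: 1.4
eef_pos: [371.0, -256.0, 288.9]
ee_rot: [-3.128, 0.293, -0.0]
wrist_force: [0.8, -0.6, -0.2]
finger_gap: 0.004
```

Run:
```python
from h import *
from bench import arm
par=np.load('par.npy')
o=arm.get_obs();print(o['time_s'],o['eef_pos'],o['ee_rot'],o['finger_gap'],o['qpos'].round(3))
plan(o,[574,-1,255],par[2])
```

```text
1.4 [ 371.0143895  -255.9659411   288.93898033] [-3.12792484e+00  2.92710987e-01 -1.62210906e-04] 0.0038865139984616123 [-0.873 -0.206  1.858  0.     1.49   0.884]
tip now [ 371.  -256.   263.9] d world [203.  255.   -8.9] turn [-0. -0.  0.] scaled turn total [-0. -0.  0.]
shift tool now (scaled total) [ 3.043 -5.764  0.179] after turn [ 3.043 -5.764  0.179]
```

Emit:
carry_out(
  motion=[0,0,0,0.43,-0.82,0,-1,0,0,0,0.43,-0.82,0,-1,0,0,0,0.43,-0.82,0,-1,0,0,0,0.43,-0.82,0,-1,0,0,0,0.43,-0.82,0,-1,0,0,0,0.43,-0.82,0,-1,0,0,0,0.43,-0.82,0,-1,0,0,0,0,0,0.16,-1,0,0,0,0,0,0,-1,0,0,0,0,0,0,-1],
)

```text
time_s: 2.65
eef_pos: [570.8, -4.5, 281.1]
ee_rot: [3.128, -0.294, -0.0]
wrist_force: [0.1, -0.3, 0.2]
finger_gap: 0.005
```

Run:
```python
from h import *
from bench import arm
par=np.load('par.npy')
o=arm.get_obs();print(o['time_s'],o['eef_pos'],o['ee_rot'],o['wrist_force'])
plan(o,[574,-1,255],par[2])
for n in('wrist','scene'): cv2.imwrite(f'pics/{n}1.png',arm.capture(n)['image'])
```

```text
2.65 [570.81144978  -4.47054583 281.10380157] [ 3.12753664e+00 -2.94477752e-01 -4.74377467e-04] [ 0.13123581 -0.32505427  0.16489456]
tip now [570.8  -4.5 256.1] d world [ 3.2  3.5 -1.1] turn [ 0.     0.    -0.001] scaled turn total [ 0.     0.    -0.001]
shift tool now (scaled total) [ 0.05  -0.08   0.022] after turn [ 0.05  -0.08   0.022]
```

View pics/wrist1.png

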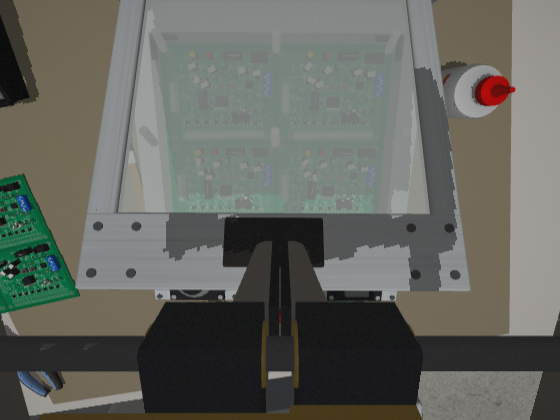

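View pics/scene1.png

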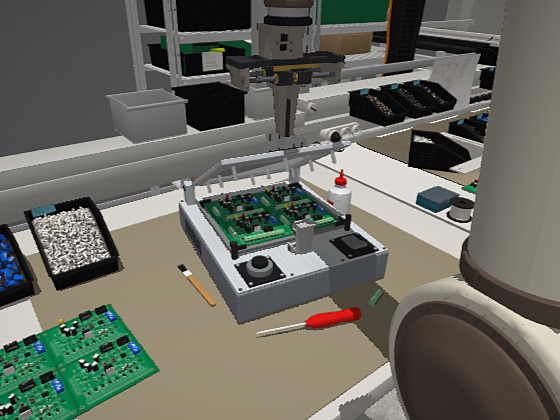

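```bash
cat > fit2.py <<'E'
from h import *
p0=np.load('par.npy')
T=np.eye(4);T[:3,:3]=R.from_rotvec([3.12753664,-0.294477752,-4.74e-4]).as_matrix();T[:3,3]=[570.81144978,-4.47054583,281.10380157]
H=np.array([[3.24425435e-04,9.58055380e-01,2.86582943e-01,81.2145760],[9.99999927e-01,-2.53466533e-04,-2.84700949e-04,-.577159701],[-2.00120091e-04,2.86583014e-01,-9.58055393e-01,-144.603694],[0,0,0,1]])
W=dict(f=333.8276,c=(279.5145,203.8593),T=T@H)
def pad(par,dx,dy):
    hx,th=par[3],par[4]; r=-220+dx
    return fx(par,[hx+r*np.cos(th)+12*np.sin(th),dy,104-r*np.sin(th)+12*np.cos(th)])
c=lambda u,v,ox=200,oy=180:np.array([(u+.5)/5-.5+ox,(v+.5)/5-.5+oy])
pc=[c(322,403,205,115),c(484,434,205,115),c(470,496,205,115),c(307,464,205,115)]
pw=[(227,218),(321,218),(323,266),(223,266)]
D=[(16,32),(16,-32),(-16,-32),(-16,32)]
def res(par):
    o=[proj(TOP,fx(par,[-175,150,68]))-c(38,443),proj(TOP,fx(par,[-175,-150,68]))-c(688,580)]
    o+=[proj(TOP,fx(par,[par[5],95,94]))-c(163,387),proj(TOP,fx(par,[par[6],-95,80]))-c(586,477)]
    for d,q in zip(D,pc): o.append(proj(TOP,pad(par,*d))-q)
    for d,q in zip(D,pw): o.append((proj(W,pad(par,*d))-q))
    return np.concatenate(o)
s=least_squares(res,p0);print(s.x.round(3));print(res(s.x).round(1));print(pad(s.x,0,0))
def r3(v): 
    return np.concatenate([proj(C,v)-q for C,q in ((TOP,np.mean(pc,0)),(W,np.mean(pw,0)))])
t=tri([(TOP,np.mean(pc,0)),(W,np.mean(pw,0))]);print('tri',t)
E
python3 fit2.py
```

```text
[ 5.98746e+02 -5.37800e+00 -1.88000e-01  1.52181e+02  5.30000e-01
 -1.40336e+02 -1.40894e+02]
[-1.2 -0.2  1.   0.1 -0.5 -0.1 -0.1 -0.  -0.4  0.8 -0.1  1.   0.2  0.9
 -0.9  0.7 -1.9 -1.   1.3 -0.9  0.8  0.4  0.2  0.4]
[5.67704571e+02 5.19802289e-01 2.25530695e+02]
tri (array([5.68512044e+02, 1.22961791e-01, 2.28671363e+02]), np.float64(0.35430297118106796))
```

Run:
```python
from h import *
from bench import arm
from scipy.optimize import brentq
par=[598.75,-5.38,-.188]
o=arm.get_obs();p=o['eef_pos'][:2]-par[:2];ca,sa=np.cos(par[2]),np.sin(par[2]);x,y=p@[ca,sa],p@[-sa,ca];print('fix xy',x,y)
hx=151
for z in (225,215,205,195,185,175,165,155,145,135,125,120,116,113.5):
    t=brentq(lambda t:104+220*np.sin(t)+12*np.cos(t)-z,-.1,.8);print(z,round(t,3),round(hx-220*np.cos(t)+12*np.sin(t),1))
```

```text
fix xy -27.406998348732024 -4.228477661160774
225 0.527 -33.1
215 0.473 -39.3
205 0.422 -44.8
195 0.371 -49.7
185 0.322 -53.9
175 0.274 -57.6
165 0.226 -60.7
155 0.179 -63.3
145 0.133 -65.5
135 0.087 -67.1
125 0.041 -68.3
120 0.018 -68.7
116 0.0 -69.0
113.5 -0.011 -69.1
```

Emit:
carry_out(
  motion=[0,0,0,-0.07,-0.08,0.32,-1,0,0,0,-0.04,0,0.3,-1,0,0,0,-0.16,0,0.26,-1,0,0,0,-0.14,0,0.26,-1,0,0,0,-0.12,0,0.26,-1,0,0,0,-0.09,0,0.26,-1,0,0,0,-0.08,0,0.26,-1,0,0,0,-0.06,0,0.26,-1,0,0,0,0,0,0,-1,0,0,0,0,0,0,-1],
)

```text
time_s: 4.0
eef_pos: [535.1, 7.5, 172.4]
ee_rot: [3.128, -0.292, 0.001]
wrist_force: [0.6, -0.4, 1.4]
finger_gap: 0.001
```

Run:
```python
from h import *
from bench import arm
o=arm.get_obs();print(o['time_s'],o['eef_pos'],o['ee_rot'],o['wrist_force'])
for n in('wrist','scene'): cv2.imwrite(f'pics/{n}2.png',arm.capture(n)['image'])
```

```text
4.0 [535.05872755   7.45874449 172.40163086] [ 3.12791803e+00 -2.92255154e-01  9.39416960e-04] [ 0.64717404 -0.35474825  1.38502581]
```

View pics/wrist2.png

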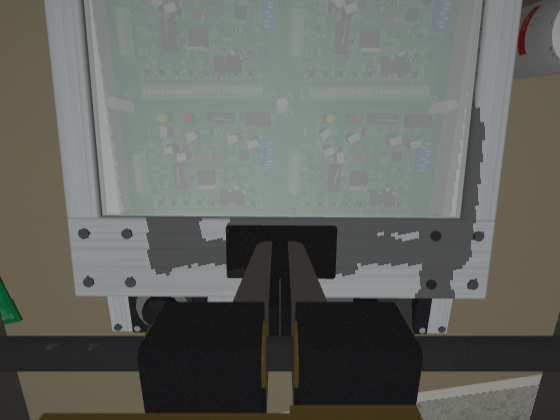

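View pics/scene2.png

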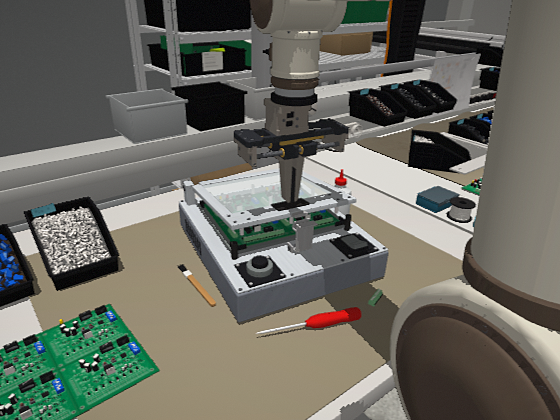

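Emit:
carry_out(
  motion=[0,0,0,-0.02,0,0.16,-1,0,0,0,-0.02,0,0.16,-1,0,0,0,-0.01,0,0.16,-1,0,0,0,-0.01,0,0.08,-1,0,0,0,0,0,0.06,-1,0,0,0,0,0,0.04,-1,0,0,0,0,0,0.02,-1,0,0,0,0,0,0.02,-1,0,0,0,0,0,0,-1,0,0,0,0,0,0,-1],
)

```text
time_s: 5.35
eef_pos: [531.5, 8.2, 140.1]
ee_rot: [3.128, -0.291, -0.002]
wrist_force: [-10.7, 1.9, 22.3]
finger_gap: 0.003
```

Run:
```python
from h import *
from bench import arm
o=arm.get_obs();print(o['time_s'],o['eef_pos'],o['ee_rot'],o['wrist_force'])
for n in('wrist','scene'):
    im=arm.capture(n)['image']; cv2.imwrite(f'pics/{n}3.png',im)
cv2.imwrite('pics/sc3.png',cv2.resize(im[155:275,210:370],None,fx=5,fy=5,interpolation=cv2.INTER_CUBIC))
```

```text
5.35 [531.45115      8.16982895 140.06453972] [ 3.12765418e+00 -2.91240135e-01 -2.47123186e-03] [-10.72155293   1.87222358  22.25311555]
```

View pics/sc3.png

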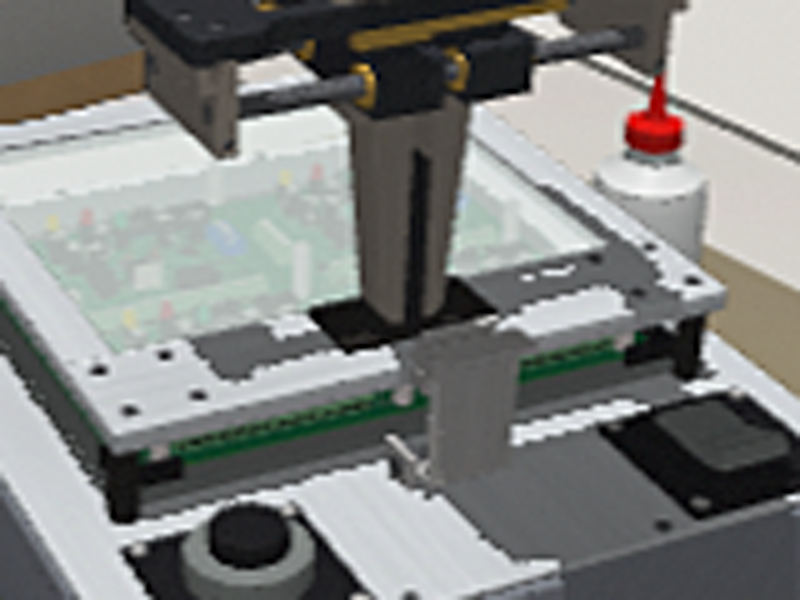

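Emit:
carry_out(
  motion=[0,0,0,-0.02,0,0.02,-1,0,0,0,0,0,0.02,-1,0,0,0,0,0,0,-1,0,0,0,0,0,0,-1,0,0,0,0,0,0,-1,0,0,0,0,0,0,-1,0,0,0,0,0,0,-1,0,0,0,0,0,0,-1,0,0,0,0,0,0,-1,0,0,0,0,0,0,-1],
)

```text
time_s: 6.7
eef_pos: [531.4, 8.2, 139.9]
ee_rot: [3.127, -0.291, 0.001]
wrist_force: [-13.9, 1.2, 30.7]
finger_gap: 0.006
```

Run:
```python
from bench import arm
o=arm.get_obs();print(o['time_s'],o['eef_pos'],o['ee_rot'],o['wrist_force'])
```

```text
6.7 [531.42700252   8.16305518 139.92100981] [ 3.12733602e+00 -2.91092841e-01  1.02580219e-03] [-13.86327134   1.24126036  30.69856837]
```

Position barely changed (0.15 mm) while the force rose to 31 N, so the lid is on its hard stop. I'll lift off and look.

Emit:
carry_out(
  motion=[0,0,0,0,0,-0.1,-1,0,0,0,0,0,-0.2,-1,0,0,0,0,0,-0.3,-1,0,0,0,0,0,-0.4,-1,0,0,0,0,0,-0.4,-1,0,0,0,0,0,0,-1,0,0,0,0,0,0,-1,0,0,0,0,0,0,-1,0,0,0,0,0,0,-1,0,0,0,0,0,0,-1],
)

```text
time_s: 7.95
eef_pos: [530.6, 8.3, 204.7]
ee_rot: [-3.128, 0.292, 0.001]
wrist_force: [-0.4, -0.3, 0.3]
finger_gap: 0.004
```

Run:
```python
from h import *
from bench import arm
o=arm.get_obs();print(o['time_s'],o['eef_pos'],o['ee_rot'],o['wrist_force'])
for n in('top','wrist','scene'):
    im=arm.capture(n)['image']; cv2.imwrite(f'pics/{n}4.png',im)
cv2.imwrite('pics/sc4.png',cv2.resize(im[155:275,210:370],None,fx=5,fy=5,interpolation=cv2.INTER_CUBIC))
```

```text
7.95 [530.64007418   8.28819126 204.71627651] [-3.12788296e+00  2.92291021e-01  1.07782409e-03] [-0.36945247 -0.30234697  0.26525122]
```

View pics/sc4.png

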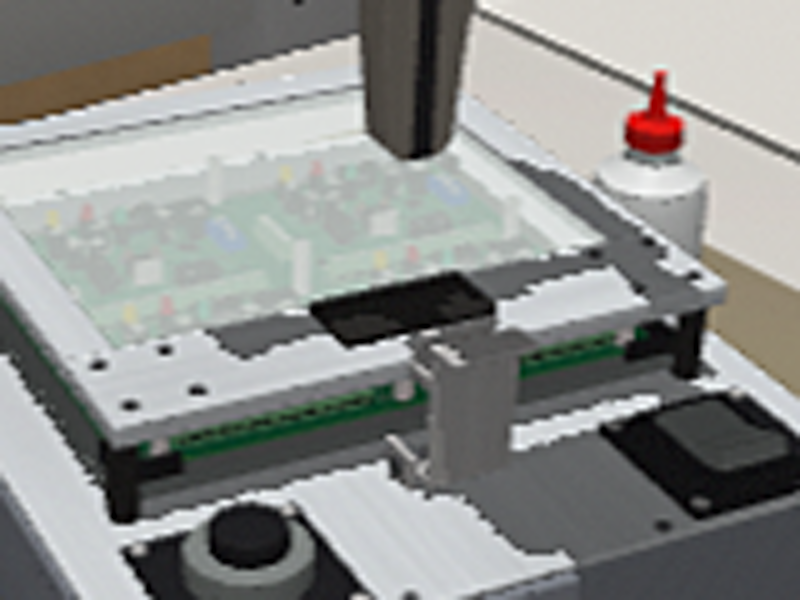

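View pics/wrist4.png

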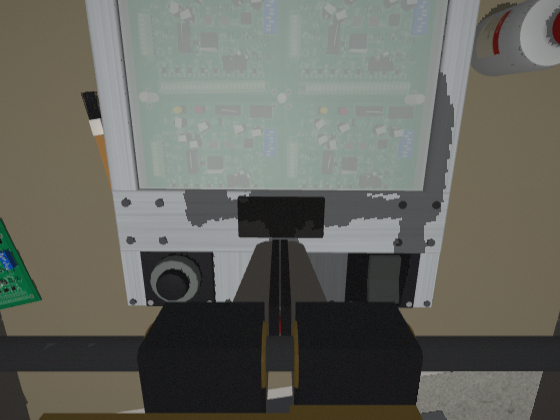

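Run:
```python
from h import *
a=cv2.imread('pics/wrist4.png');cv2.imwrite('pics/w4c.png',cv2.resize(a[235:315,120:440],None,fx=2.5,fy=2.5,interpolation=cv2.INTER_CUBIC))
a=cv2.imread('pics/top4.png');cv2.imwrite('pics/t4c.png',cv2.resize(a[180:300,200:360],None,fx=5,fy=5,interpolation=cv2.INTER_CUBIC))
```

```text
(no output)
```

View pics/w4c.png

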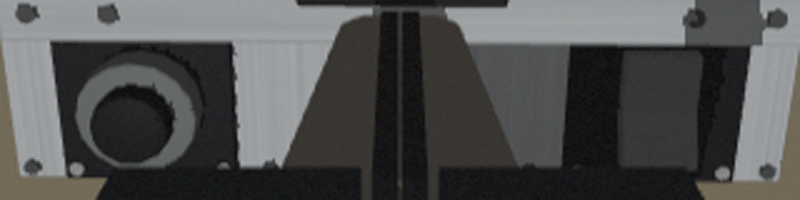

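View pics/t4c.png

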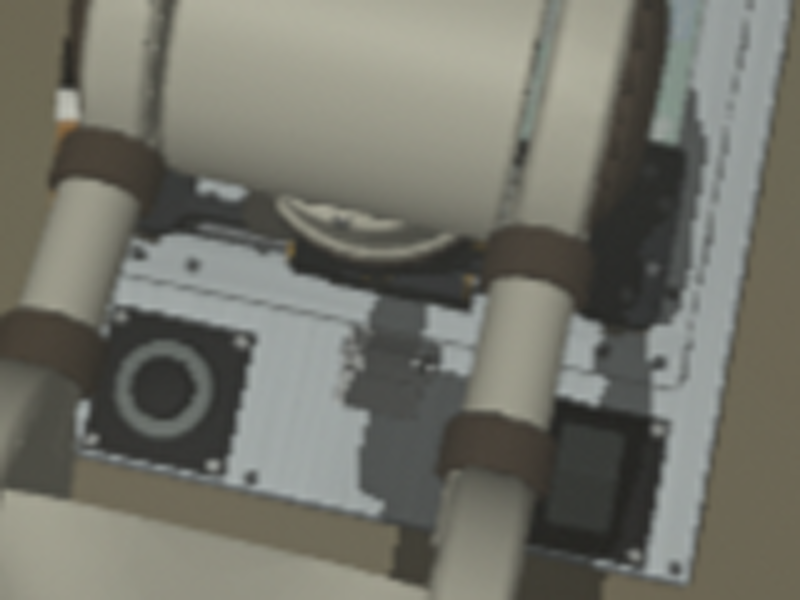

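Run:
```python
from h import *
from bench import arm
par=[598.75,-5.38,-.188]
H=np.array([[3.24425435e-04,9.58055380e-01,2.86582943e-01,81.2145760],[9.99999927e-01,-2.53466533e-04,-2.84700949e-04,-.577159701],[-2.00120091e-04,2.86583014e-01,-9.58055393e-01,-144.603694],[0,0,0,1]])
o=arm.get_obs();T=np.eye(4);T[:3,:3]=R.from_rotvec(o['ee_rot']).as_matrix();T[:3,3]=o['eef_pos']
W=dict(f=333.8276,c=(279.5145,203.8593),T=T@H)
ca,sa=np.cos(par[2]),np.sin(par[2])
for n,uv,z in(('key',(172.4,284.2),94),('rk',(384,279),80),('FL',(130,304.5),68),('FR',(431,306),68)):
    p=atz(W,uv,z);d=p[:2]-par[:2];print(n,p.round(1),d@[ca,sa],d@[-sa,ca])
t=fx(par,[-154,-95,100]);print(t);plan(o,t,par[2])
print(fx(par,[-140.5,95,94]))
```

```text
key [481.6 111.9  94. ] -136.9661287026515 93.3417114391014
rk [444.3 -71.   80. ] -139.46741543637194 -93.37233249298203
FL [454.8 170.3  68. ] -174.29183993561483 145.71040841233673
FR [ 399.2 -115.9   68. ] -175.4074346958164 -145.84437842595136
[429.70850329 -69.92434437 100.        ]
tip now [530.8   8.3 180. ] d world [-101.1  -78.2  -80. ] turn [-0.     0.     0.002] scaled turn total [-0.     0.     0.002]
shift tool now (scaled total) [-1.697  1.912  1.601] after turn [-1.694  1.914  1.601]
[478.48059005 114.20477759  94.        ]
```

Emit:
carry_out(
  motion=[0,0,0,-0.34,0.38,0,-1,0,0,0,-0.34,0.38,0,-1,0,0,0,-0.34,0.38,0,-1,0,0,0,-0.33,0.38,0,-1,0,0,0,-0.33,0.38,0,-1,0,0,0,0,0,0.4,-1,0,0,0,0,0,0.4,-1,0,0,0,0,0,0.4,-1,0,0,0,0,0,0.4,-1,0,0,0,0,0,0,-1],
)

```text
time_s: 9.35
eef_pos: [429.5, -69.0, 123.8]
ee_rot: [-3.127, 0.292, 0.005]
wrist_force: [-0.4, -0.8, -0.3]
finger_gap: 0.005
```

Run:
```python
from h import *
from bench import arm
par=[598.75,-5.38,-.188]
o=arm.get_obs();print(o['time_s'],o['wrist_force']);plan(o,fx(par,[-153,-94.5,76]),par[2])
for n in('wrist','scene'):
    im=arm.capture(n)['image']; cv2.imwrite(f'pics/{n}5.png',im)
cv2.imwrite('pics/sc5.png',cv2.resize(im[175:275,280:400],None,fx=6,fy=6,interpolation=cv2.INTER_CUBIC))
```

```text
9.35 [-0.35853518 -0.84866537 -0.27649097]
tip now [429.4 -69.   98.8] d world [  1.3  -0.6 -22.8] turn [-0.001  0.003  0.002] scaled turn total [-0.001  0.004  0.002]
shift tool now (scaled total) [0.029 0.008 0.457] after turn [0.028 0.007 0.457]
```

View pics/sc5.png

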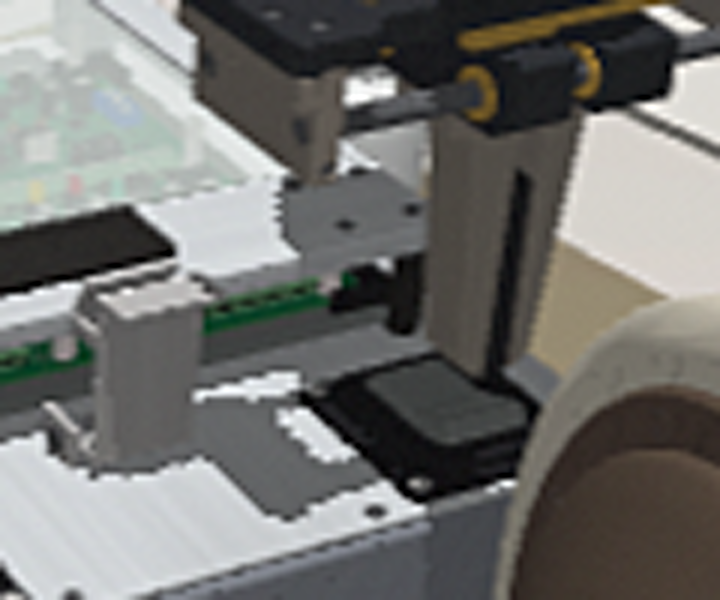

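View pics/wrist5.png

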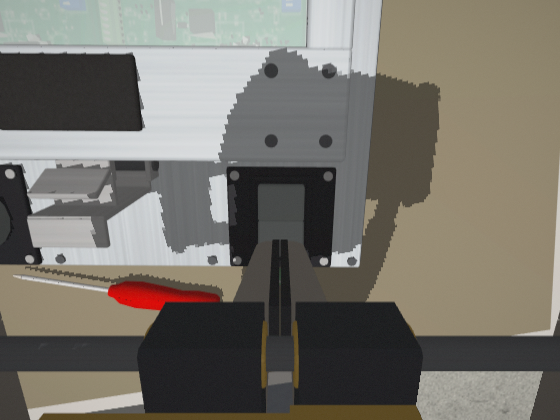

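```bash
cat >> h.py <<'E'
HE=np.array([[3.24425435e-04,9.58055380e-01,2.86582943e-01,81.2145760],[9.99999927e-01,-2.53466533e-04,-2.84700949e-04,-.577159701],[-2.00120091e-04,2.86583014e-01,-9.58055393e-01,-144.603694],[0,0,0,1]])
def wcam(o):
    T=np.eye(4);T[:3,:3]=R.from_rotvec(o['ee_rot']).as_matrix();T[:3,3]=o['eef_pos']
    return dict(f=333.8276,c=(279.5145,203.8593),T=T@HE)
E
python3 - <<'E'
from h import *
from bench import arm
par=[598.75,-5.38,-.188];ca,sa=np.cos(par[2]),np.sin(par[2])
o=arm.get_obs();W=wcam(o)
for n,uv,z in(('back',(281,185),77),('pivot',(281,220),79),('platebackL',(228,168),70),('plBR',(336,168),70)):
    p=atz(W,uv,z);d=p[:2]-par[:2];print(n,p.round(1),(d@[ca,sa]).round(1),(d@[-sa,ca]).round(1))
d=o['eef_pos'][:2]-par[:2];print(d@[ca,sa],d@[-sa,ca])
E
```

```text
back [465.4 -76.6  77. ] -117.7 -94.8
pivot [444.5 -72.6  79. ] -139.0 -94.9
platebackL [480.1 -46.6  70. ] -108.8 -62.7
plBR [ 468. -111.   70.] -108.7 -128.2
-152.7831915489324 -94.52311482437469
```

Emit:
carry_out(
  motion=[0,0,0,0,0,0.15,-1,0,0,0,0,0,0.15,-1,0,0,0,0,0,0.06,-1,0,0,0,0,0,0.05,-1,0,0,0,0,0,0.04,-1,0,0,0,0,0,0,-1,0,0,0,0,0,0,-1,0,0,0,0,0,0,-1,0,0,0,0,0,0,-1,0,0,0,0,0,0,-1],
)

```text
time_s: 10.7
eef_pos: [430.8, -69.5, 102.8]
ee_rot: [3.128, -0.292, 0.0]
wrist_force: [-1.9, 0.4, 5.5]
finger_gap: 0.003
```

Run:
```python
from h import *
from bench import arm
par=[598.75,-5.38,-.188]
o=arm.get_obs();print(o['time_s'],o['wrist_force'],o['eef_pos'])
for n in('wrist','scene'):
    im=arm.capture(n)['image']; cv2.imwrite(f'pics/{n}6.png',im)
cv2.imwrite('pics/sc6.png',cv2.resize(im[175:275,280:400],None,fx=6,fy=6,interpolation=cv2.INTER_CUBIC))
```

```text
10.7 [-1.94027481  0.39114416  5.50050548] [430.77859274 -69.53713755 102.84896921]
```

View pics/sc6.png

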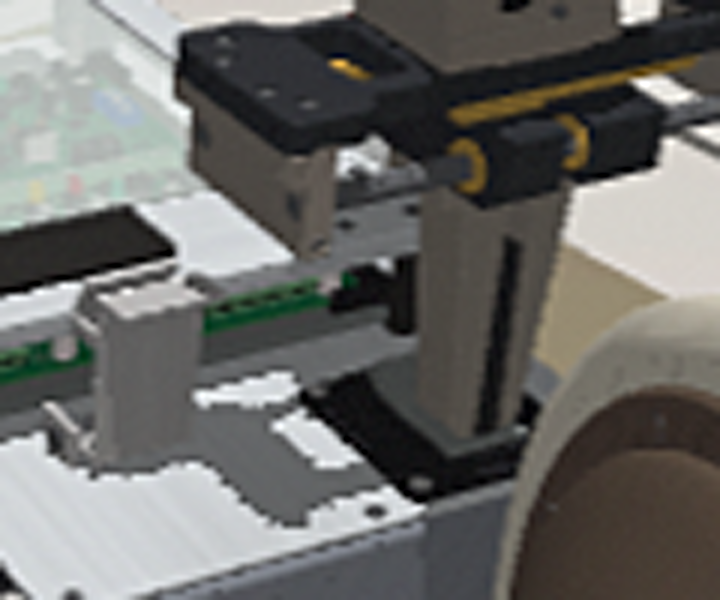

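Emit:
carry_out(
  motion=[0,0,0,0,0,0.03,-1,0,0,0,0,0,0.02,-1,0,0,0,0,0,0.02,-1,0,0,0,0,0,0,-1,0,0,0,0,0,0,-1,0,0,0,0,0,0,-1,0,0,0,0,0,0,-1,0,0,0,0,0,0,-1,0,0,0,0,0,0,-1,0,0,0,0,0,0,-1],
)

```text
time_s: 12.05
eef_pos: [431.0, -69.6, 102.6]
ee_rot: [3.128, -0.291, -0.002]
wrist_force: [-14.0, 6.0, 33.7]
finger_gap: 0.007
```

Only 0.25 mm of travel for 34 N means the rocker is fully down. I'll lift and look.

Emit:
carry_out(
  motion=[0,0,0,0,0,-0.1,-1,0,0,0,0,0,-0.2,-1,0,0,0,0,0,-0.3,-1,0,0,0,0,0,-0.4,-1,0,0,0,0,0,-0.4,-1,0,0,0,0,0,0,-1,0,0,0,0,0,0,-1,0,0,0,0,0,0,-1,0,0,0,0,0,0,-1,0,0,0,0,0,0,-1],
)

```text
time_s: 13.3
eef_pos: [430.5, -69.4, 168.8]
ee_rot: [-3.128, 0.292, 0.001]
wrist_force: [-0.3, -0.2, -0.2]
finger_gap: 0.005
```

Run:
```python
from h import *
from bench import arm
par=[598.75,-5.38,-.188]
o=arm.get_obs();print(o['time_s'],o['wrist_force'],o['eef_pos'])
for z in(150,110):plan(o,fx(par,[-139.5,94.5,z]),par[2])
for n in('wrist','scene'):
    im=arm.capture(n)['image']; cv2.imwrite(f'pics/{n}7.png',im)
cv2.imwrite('pics/sc7.png',cv2.resize(im[175:275,280:400],None,fx=6,fy=6,interpolation=cv2.INTER_CUBIC))
```

```text
13.3 [-0.25544579 -0.24695006 -0.19222321] [430.48273363 -69.44135634 168.76011816]
tip now [430.5 -69.4 143.8] d world [ 48.9 183.    6.2] turn [-0.     0.001  0.002] scaled turn total [-0.     0.001  0.002]
shift tool now (scaled total) [ 0.283 -3.777 -0.124] after turn [ 0.277 -3.778 -0.125]
tip now [430.5 -69.4 143.8] d world [ 48.9 183.  -33.8] turn [-0.     0.001  0.002] scaled turn total [-0.     0.001  0.002]
shift tool now (scaled total) [ 0.283 -3.777  0.676] after turn [ 0.277 -3.778  0.675]
```

View pics/sc7.png

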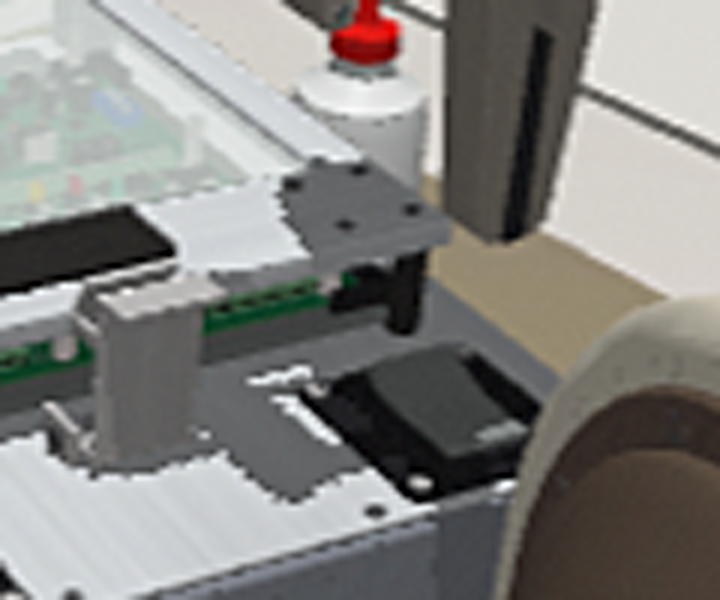

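View pics/wrist7.png

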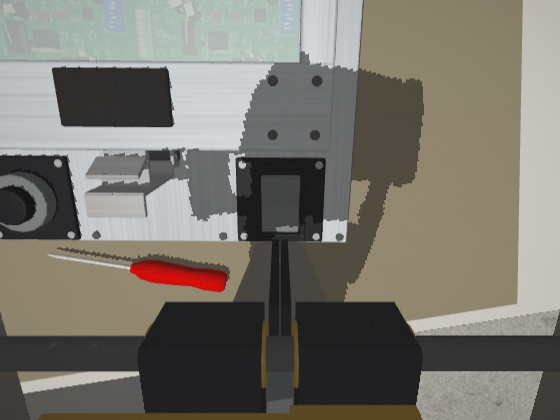

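The rocker has flipped: the near half is down and the far half raised. Next I'll move over the key.

Emit:
carry_out(
  motion=[0,0,0,0,0,-0.12,-1,0,0,0,0.04,-0.54,0,-1,0,0,0,0.04,-0.54,0,-1,0,0,0,0.04,-0.54,0,-1,0,0,0,0.04,-0.54,0,-1,0,0,0,0.04,-0.54,0,-1,0,0,0,0.04,-0.54,0,-1,0,0,0,0.04,-0.54,0,-1,0,0,0,0,0,0.4,-1,0,0,0,0,0,0.34,-1],
)

```text
time_s: 14.65
eef_pos: [479.6, 113.9, 137.8]
ee_rot: [3.128, -0.291, 0.001]
wrist_force: [-0.0, 0.4, 1.1]
finger_gap: 0.004
```

Run:
```python
from h import *
from bench import arm
par=[598.75,-5.38,-.188]
o=arm.get_obs();print(o['time_s'],o['wrist_force'],o['eef_pos'])
for z in(89,):plan(o,fx(par,[-139.5,94.5,z]),par[2])
for n in('wrist','scene'):
    im=arm.capture(n)['image']; cv2.imwrite(f'pics/{n}8.png',im)
cv2.imwrite('pics/sc8.png',cv2.resize(im[195:295,200:320],None,fx=6,fy=6,interpolation=cv2.INTER_CUBIC))
```

```text
14.65 [-0.00990641  0.39018201  1.13403123] [479.58803637 113.86861342 137.77237702]
tip now [479.6 113.9 112.8] d world [ -0.2  -0.3 -23.8] turn [-0.    -0.     0.002] scaled turn total [-0.    -0.001  0.003]
shift tool now (scaled total) [-0.003  0.008  0.475] after turn [-0.003  0.008  0.475]
```

View pics/sc8.png

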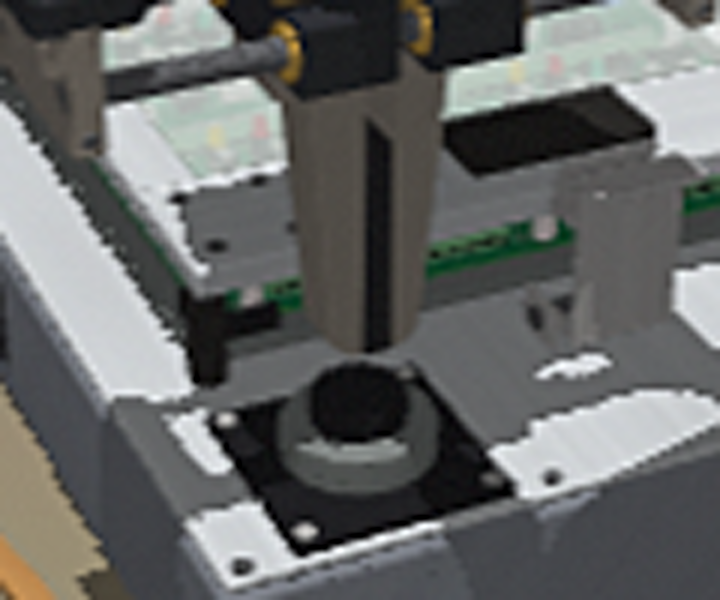

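View pics/wrist8.png

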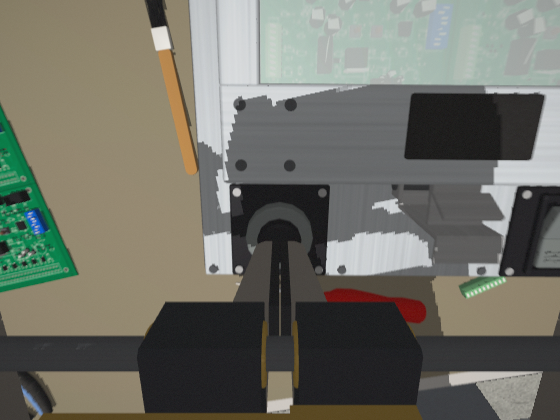

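Emit:
carry_out(
  motion=[0,0,0,0,0,0.15,-1,0,0,0,0,0,0.15,-1,0,0,0,0,0,0.08,-1,0,0,0,0,0,0.06,-1,0,0,0,0,0,0.06,-1,0,0,0,0,0,0.02,-1,0,0,0,0,0,0,-1,0,0,0,0,0,0,-1,0,0,0,0,0,0,-1,0,0,0,0,0,0,-1],
)

```text
time_s: 16.0
eef_pos: [479.5, 113.5, 113.3]
ee_rot: [3.127, -0.292, -0.0]
wrist_force: [-4.5, -1.3, 10.2]
finger_gap: 0.003
```

Run:
```python
from h import *
from bench import arm
o=arm.get_obs();print(o['time_s'],o['wrist_force'],o['eef_pos'])
im=arm.capture('scene')['image']
cv2.imwrite('pics/sc9.png',cv2.resize(im[195:295,200:320],None,fx=6,fy=6,interpolation=cv2.INTER_CUBIC))
```

```text
16.0 [-4.50760023 -1.3268101  10.19572786] [479.4953039  113.50222336 113.26797716]
```

View pics/sc9.png

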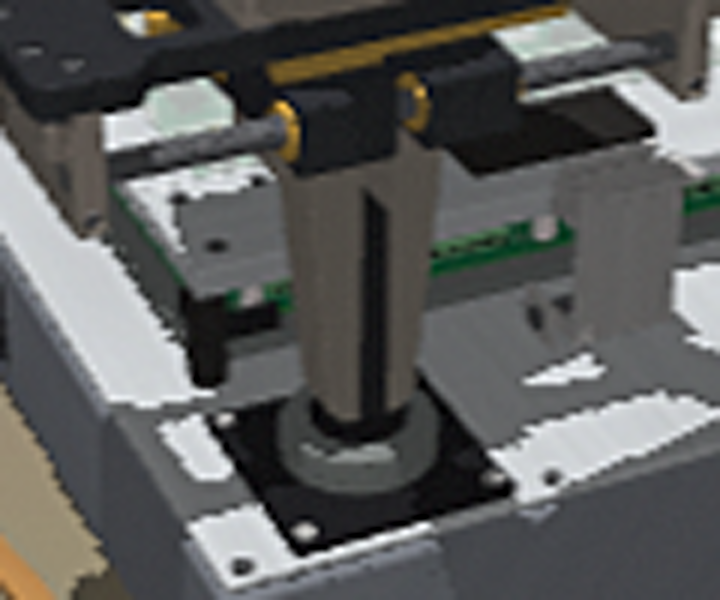

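Emit:
carry_out(
  motion=[0,0,0,0,0,0.02,-1,0,0,0,0,0,0.01,-1,0,0,0,0,0,0,-1,0,0,0,0,0,0,-1,0,0,0,0,0,0,-1,0,0,0,0,0,0,-1,0,0,0,0,0,0,-1,0,0,0,0,0,0,-1,0,0,0,0,0,0,-1,0,0,0,0,0,0,-1],
)

```text
time_s: 17.3
eef_pos: [479.6, 113.5, 113.1]
ee_rot: [3.127, -0.291, -0.001]
wrist_force: [-9.9, -2.0, 19.4]
finger_gap: 0.007
```

Emit:
carry_out(
  motion=[0,0,0,0,0,-0.1,-1,0,0,0,0,0,-0.2,-1,0,0,0,0,0,-0.3,-1,0,0,0,0,0,-0.5,-1,0,0,0,0,0,-0.5,-1,0,0,0,0,0,-0.4,-1,0,0,0,0,0,0,-1,0,0,0,0,0,0,-1,0,0,0,0,0,0,-1,0,0,0,0,0,0,-1],
)

```text
time_s: 18.55
eef_pos: [479.0, 113.6, 209.8]
ee_rot: [3.128, -0.292, -0.002]
wrist_force: [-0.2, -0.2, 0.3]
finger_gap: 0.008
```

Run:
```python
from h import *
from bench import arm
o=arm.get_obs();print(o['time_s'],o['wrist_force'],o['eef_pos'])
im=arm.capture('scene')['image']
cv2.imwrite('pics/sc10.png',cv2.resize(im[145:295,190:390],None,fx=4,fy=4,interpolation=cv2.INTER_CUBIC))
cv2.imwrite('pics/wrist10.png',arm.capture('wrist')['image'])
```

```text
18.55 [-0.23095153 -0.22871125  0.27293892] [478.98557599 113.61152149 209.80265505]
```

View pics/sc10.png

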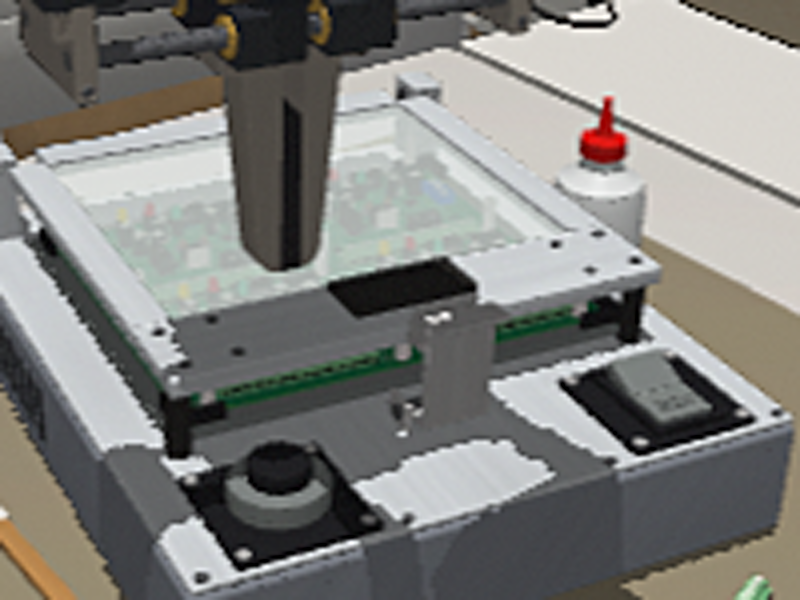

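View pics/wrist10.png

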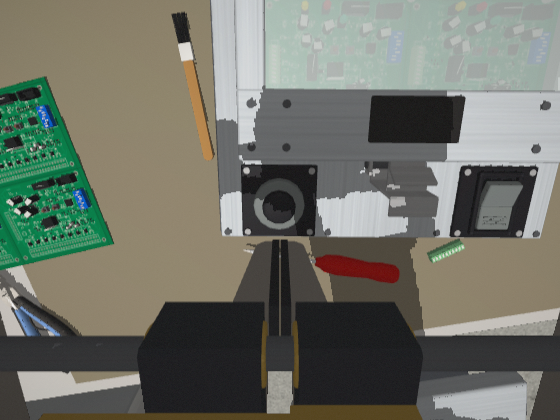

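The lid is shut under the catch, the rocker shows on, the key is back out, and the loose things look undisturbed. The arm is clear with no force on it, so I'm handing in.

```bash
python3 -c "
from bench import arm
print(arm.sign_off())"
```

```text
the job is handed in; nothing more can be done
None
```

I carried out the three steps in order with the closed fingertips and handed the job in at about 18.7 s. No verdict is reported, and the joint values can't be read, so the results below rest on forces, positions and pictures.

- **Lid:** I pushed it down by the pad to its hard stop: the tip ended about 115 mm up and the push reached 31 N. It stayed shut under the catch after I lifted off.
- **Rocker:** It stopped moving at about 77.6 mm, at 34 N. The pictures show the near half down and the far half raised.
- **Test key:** It went in until the tip stood about 88 mm up, with 10 to 19 N on it for over 1 s. After I lifted off it came back out.

In the last pictures the lid is still hooked, the rocker is on and the key is out. The panel and the loose things looked undisturbed, judged by eye. The arm stood clear, with the wrist force close to zero.

Two checks disagreed slightly:
- **Lid angle:** The first fit from the top view alone gave 0.49 rad. Adding the wrist view gave about 0.53 rad and moved the hinge about 7 mm, so I used those values.
- **Heights and module positions:** Contact heights differed from the nominal ones by 1 to 2 mm at most. The key and rocker positions from the two cameras agreed within about 4 mm.

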